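Feel the gap of a clamped gauge with a taper blade

ROBOT

A 6-joint arm with a two-finger parallel gripper is mounted at the origin on the work surface. World frame = base frame: x ahead of the robot, y to its left, z up, the work surface at z = 0. Lengths are in mm, angles in rad, forces in N, time in s.
With the tool pointing down it reaches from about 275 to 1000 mm from the base axis. Payload 8.4 kg.
Tool frame: the origin (TCP) lies at the very end of the fingers, on their centre line; the grasp point (between the pads) lies 19 mm behind it (r.tcp_to_grasp is the distance from the TCP to the grasp point, in mm); z points along the fingers, y is the line along which they close (so a half turn about z gives the same grasp; the last joint's range is limited). The gripper opens to 85 mm and grips with 20 to 120 N. Pads are 22 mm wide; open, the fingers measure 114 mm over their backs; the gripper's body (76 mm by 85 mm) begins 54 mm behind the grasp point. The pads swing forward as they close: fully open they stand 13 mm farther back than shut.
Start: joints at [1.16, 0.353, 1.633, -0, 1.155, -0.002], TCP at [248.442, 573.502, 231.281] pointing down, gripper open.
Joint ranges: [-2.63, 2.63], [-0.92, 2.1], [0.06, 2.66], [-1.3, 4.44], [0, 2.69], [-3.02, 3.02]. Speed limits (rad/s): [2.22, 2.22, 2.79, 3.14, 3.14, 3.14].

INTERFACE

Orientations are given as [roll, pitch, yaw] about the fixed x, y, z axes, in that order (R = Rz(yaw) Ry(pitch) Rx(roll)).
In Python, from rig import r gives the robot as it stands. The module is installed in compiled form; this text tells all that it offers.
- The arm moves only by the tool play_rows, never from a script. Its argument "rows" is a list of rows, each an object with "dp": the shift along the tool's x, y, z in units of 40 mm (1.0 is 40 mm), a list of three; "turn": the turn, a rotation vector about the tool's x, y, z in units of 6 degrees (1.0 is 6 degrees), a list of three; "fingers": the closure, from 0 (fully open) to 1 (shut). In form: [{"dp": [tx, ty, tz], "turn": [wx, wy, wz], "fingers": fingers}, ...]. A call has 1 to 5 rows; each row shifts and turns the commanded pose from where the row before left it, along the tool's axes as they then stand; what a row does not reach is not made up. A row lasts 1/12 s, in which the tool goes at most 41.7 mm and 7.16 degrees, less where a joint would pass 70% of its speed; a pose out of reach is approached as far as the arm can. A call is refused whole if a number of a shift passes 1 or a number of a turn 1, either way. A call with a gripper value outside its range is refused whole. The fingers move at their own pace and stop on an object; "force" is the grip in N (left out, the last holds). Time passes only in rows, so rows that do not move let the fingers close. It gives the time, the measured TCP pose, the force, the opening and the grip force at its end, in the units of the state.
- r.sense(): the state, without advancing time (a new reading comes with each control period).
- r.grab_frame(name): name is "scene" or "side" or "wrist"; returns a dict with "pixels" (480x640x3 uint8, red, green, blue), "fx", "fy", "cx", "cy" (pixels), "dist" ([k1, k2, p1, p2, k3] as OpenCV has them; the pictures are not rectified), "pose" (4x4, takes a point from camera to world coordinates). Camera axes: x right, y down, z forward; pixel columns grow to the right and rows downward; lengths in mm; the calibration is good to about 2 mm. A picture is of the moment at which its call begins. There is no depth.
- r.sign_off(): hands the job in; it is judged then, once.
The state is a dict: "clock": time; "qpos": joint angles; "qvel": joint speeds; "joint_efforts": joint torques, N m; "eef_pos": TCP position; "tcp_rot": TCP orientation; "contact_force": force on the tool from outside, world axes, zero at the start; "wrist_torque": the same for the moment, N m; "opening": opening from 0.0 (shut) to 1.0 (fully open); "grasp_force": force on a finger pad.
Only numpy, scipy, OpenCV 4.12 (cv2) and the standard library are available. Lean on these libraries where they do the work, as an engineer would, in place of code of your own. Each camera call takes 0.05 s, during which the arm holds its last target. There are 200 camera calls.

TASK

Throw the cam lever of the gap gauge fully over to its far stop so that the jaw is clamped down, and only then take the taper blade by its wooden handle and slide it in flat under the jaw, thin end first and without leaning on it, until it drags snugly between jaw and base plate: about 10 N of push, never rammed. Finish while still gripping the handle, holding the blade at that depth, with the lever still thrown over and the other things on the bench left alone.

Things in the scene. Friction and masses are not known exactly. Their poses are not given: they have to be found in the camera images.
- anvil: Base plate of the gap gauge, fixed to the bench: bright steel block 160 (x) x 110 (y) x 30 mm (z). Origin: centre of its underside; top face 30 mm up. Its +x is the direction in which the blade is pushed in; all upper parts share its heading. On the -x side of the jaw 60 mm of the top face lie open as a ledge on which the blade can be laid flat.
- pad: Sprung lower plate of the jaw, 60 mm wide (y) and 55 mm deep, with a round steel bar, 10 mm thick, along its front (-x) lower edge. The blade touches only this bar. Touched from below, it gives upward: starting at about 3.5 N of pressing force and gaining about 10 N per mm of lift. Origin: same point as point nose.
- nose (a point): Centre of the lowest line of the jaw's front bar, at the mouth of the gap, 20 mm to the -x side of the anvil's centre. Its height above the anvil's top is the gap: 4.5 to 7 mm when clamped (differs from start to start), up to 8 mm more with the lever back. Behind it the way in is 100 mm long and leads through a 40 mm wide opening between the feet of the grey head.
- cam_pivot (a point): Axis of the cam lever, on top of the grey head, 77.5 mm behind the nose (anvil +x) and 100 mm above the clamped nose. The axis runs along the anvil's x. The two cheeks that hold the lever reach 13 mm above it, 15 mm to either side along x and 13 mm along y. The head below (35 x 80 mm in x, y) ends 15 mm below the axis.
- cam_knob (a point): Centre of the black cross knob at the end of the lever: a cylinder 26 mm in diameter and 30 mm long along the anvil's x, flat ends, 75 mm from the lever's axis, on a 10 mm thick steel rod. It moves with the lever and does not spin on it, so a knob pinched by its ends turns between the fingers and can lag behind by some 0.2 rad: carry it well past the stop angle or push it home.
- cam (a joint): Angle of the cam lever. 0: leaning 0.95 rad from upright toward the anvil's +y side, jaw raised. It grows as the lever is thrown up and over toward the anvil's -y side; 1.9 is the far stop, leaning 0.95 rad to -y, jaw clamped; the jaw comes down 4.2 mm per rad. It starts between 0 and 0.45. Stays where it is left; takes about 3 N at the knob.
- blade: Taper blade, loose on the bench, 120 to 200 g, 161 mm long. Wooden handle 72 (x) x 22 (y) x 32 mm (z), origin under its centre. From its front face at x = 36 mm a steel blade, 20 mm wide and 89 mm long, points to +x. Underside flat, flush with the handle's; upper face sloping: 3 mm thick at the tip, 0.07 mm more per mm toward the handle.
- blade_tip (a point): Middle of the thin end of the blade, on its underside, 125 mm in +x from the blade's origin. Past first touch each further mm pushed in adds about 0.6 N of pressing force on the bar; the push needed is about 1.2 times that pressing force, plus 0.6 times whatever the hand itself bears down on the base plate, so bear down with 2 N or so at most.
- file: Bystander: a loose flat file with round wooden handle, 230 mm long, 22 mm thick, along its x. It and the blade may change places. Origin on its underside, 60 mm from the handle's end; file points to +x.
- caliper: Bystander: a steel caliper lying flat, 190 mm long along x, 9 mm thick. Origin at the middle of its bar.
- driver_head: Bystander: a grey model of a golf driver head, about 110 mm across and 72 mm high, origin under its centre.
- glue: Bystander: a small bottle, 44 mm in diameter, 90 mm high, origin under its centre.
Mind the look-alikes: they are no part of the job. Leave any turquoise look-alike of the blade alone.

How it is judged (in metres and radians):
On the way, in this order (a step that is already met when the one before it is completed fails the run):
1. the cam lever is thrown over and the jaw clamped, with the blade still out of the gap (value of joint cam above 1.7 rad and x of blade_tip in the frame of nose below 0 m), for 0.1 s.
2. the blade is drawn snug between bar and base plate (contact force between blade and pad above 4 N and contact force between blade and anvil above 2 N and x of blade_tip in the frame of nose above 0.015 m), for 0.3 s.
At the end, for the whole second after the job is handed in: The lever is over (cam above 1.7 rad); the blade lies flat (within 0.07 rad) and in line with the base (within 0.35 rad), its tip more than 15 mm past the jaw bar, pressed by the bar with 4 to 20 N and by the base plate with more than 2 N, still gripped by the fingers and at rest (all of step 2 and value of joint cam above 1.7 rad and contact force between blade and pad below 20 N and angle between blade's own z axis and vertical below 0.07 rad and angle between the x axis of blade and the x axis of anvil, either way round below 0.35 rad and contact force between the fingers and blade above 2 N and linear speed of blade below 0.01 m/s); the arm keeps its last pose, push and grip.
It fails at once if the blade is rammed: more than 40 N on the jaw bar (contact force between blade and pad above 40 N).
It fails at once if a bystander is moved more than 30 mm (distance of any of file, caliper, driver_head, glue from where it was at the start of the episode above 0.03 m).
It also fails if it takes over 72 s, if anything falls off the work surface, if the arm or the gripper's body presses on something with over 40 N, if the wrist force passes 120 N, or if a joint passes its speed limit or range.

## Working session

There is one attempt and no reset: what is moved stays moved. The work goes in short steps, Python scripts to look and compute and a tool call to move; the robot and the scene stay as the last step left them, time stands still between calls to the robot, and variables do not carry over. Pictures are saved under pics/ and viewed, at most 10 in all, crops included, and the job is handed in when it is done.

Besides the shell and the picture viewer there is one more tool, called after ">>>" by a JSON object that holds its "name" and its "arguments", one argument or row to a line. play_rows: Moves the arm, as the interface text tells. Its arguments: {"type":"object","properties":{"rows":{"type":"array"},"force":{"type":"number"}},"required":["rows"]}

```bash
mkdir -p pics; cat > h.py <<'E'
import numpy as np, cv2
from rig import r
def grab(n,save=None):
    f=r.grab_frame(n)
    if save: cv2.imwrite('pics/'+save,f['pixels'][:,:,::-1])
    f['K']=np.array([[f['fx'],0,f['cx']],[0,f['fy'],f['cy']],[0,0,1.]]);f['d']=np.array(f['dist'],float);f['pose']=np.array(f['pose']);return f
def ray(f,uv):
    p=cv2.undistortPoints(np.array([[uv]],float),f['K'],f['d'])[0,0]
    return f['pose'][:3,3],f['pose'][:3,:3]@np.array([p[0],p[1],1])
def plane(f,uv,z):
    o,d=ray(f,uv);return o+d*(z-o[2])/d[2]
def tri(f1,a,f2,b):
    o1,d1=ray(f1,a);o2,d2=ray(f2,b)
    s=np.linalg.lstsq(np.c_[d1,-d2],o2-o1,rcond=None)[0]
    p,q=o1+s[0]*d1,o2+s[1]*d2;return (p+q)/2,np.linalg.norm(p-q)
def proj(f,P):
    T=np.linalg.inv(f['pose']);return cv2.projectPoints(np.array(P,float).reshape(-1,3),cv2.Rodrigues(T[:3,:3])[0],T[:3,3],f['K'],f['d'])[0][:,0]
E
python3 - <<'E'
from h import *
for n in ['scene','side']:
    f=grab(n,n+'1.png');print(n,f['pose'].round(2).tolist(),f['fx'])
print(r.sense())
E
```

```text
scene [[0.13, 0.62, -0.77, 1545.26], [0.99, -0.09, 0.1, -219.0], [-0.01, -0.78, -0.63, 1012.53], [0.0, 0.0, 0.0, 1.0]] 598.2605757603167
side [[0.94, -0.25, 0.23, 230.04], [-0.34, -0.68, 0.65, -689.81], [-0.01, -0.69, -0.72, 788.91], [0.0, 0.0, 0.0, 1.0]] 461.0066315613367
{'clock': 0.1, 'qpos': array([ 1.15964140e+00,  3.53582773e-01,  1.63405889e+00,  3.35055639e-05,
        1.15522525e+00, -2.38622791e-03]), 'qvel': array([-0.00155325, -0.00118095, -0.00113333,  0.00183376, -0.00057768,
        0.00109845]), 'joint_efforts': array([-7.91835419e-05, -6.06360626e+01, -3.42819607e+01, -1.70460271e-04,
        3.79541700e-03, -5.11718838e-05]), 'eef_pos': array([248.23314485, 573.11494998, 230.63471313]), 'tcp_rot': array([-3.14031847e+00, -3.36770909e-05,  2.73281038e+00]), 'contact_force': array([-0.68069405, -0.16051626, -0.14870111]), 'wrist_torque': array([0.01294509, 0.01629864, 0.02784453]), 'grasp_force': 0.0, 'opening': 1.000414386657253}
```

View pics/scene1.png

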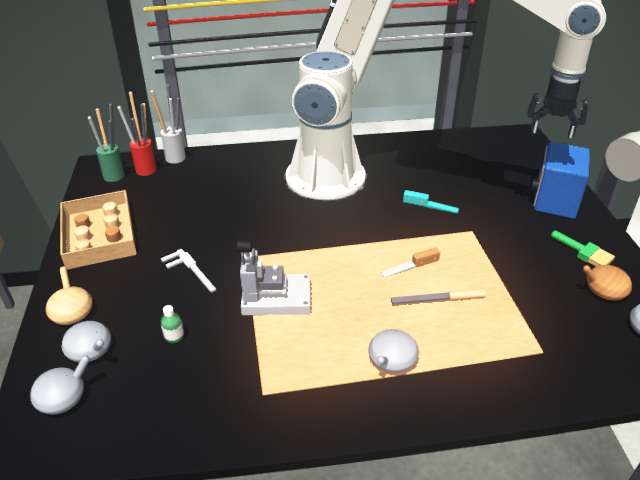

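View pics/side1.png

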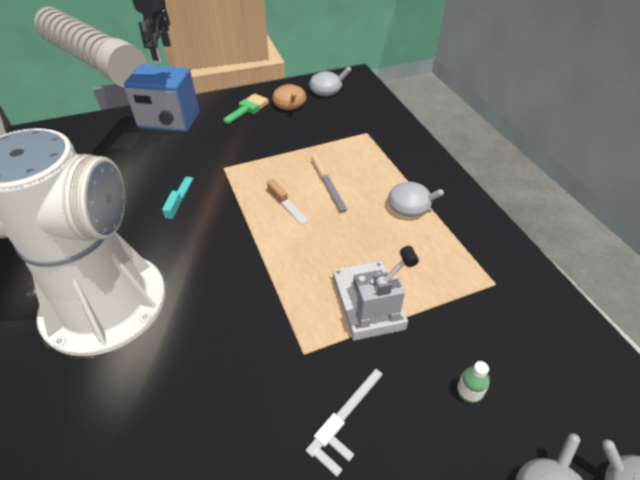

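Scene: gauge at (275,290) with black knob (244,245), wooden-handled taper blade at (427,256)→tip (383,274). Side: gauge (370,300), knob (410,256), blade handle (278,190), tip (305,221). Candidates for the blade: brown-handled blade (scene 427,256), file (438,297: long, dark and round-handled), turquoise look-alike (430,202), green brush (582,248). I choose the brown-handled one and check it in a close crop.

```bash
python3 - <<'E'
from h import *
a=cv2.imread('pics/scene1.png');b=cv2.imread('pics/side1.png')
def c(im,x,y,w,h): return cv2.resize(im[y:y+h,x:x+w],(400,300),interpolation=cv2.INTER_CUBIC)
cv2.imwrite('pics/crops.png',np.vstack([np.hstack([c(a,230,235,100,75+8-8),c(a,370,225,100,75)]),np.hstack([c(b,325,240,133,100),c(b,245,165,100,75)])]))
E
```

```text
(no output)
```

View pics/crops.png

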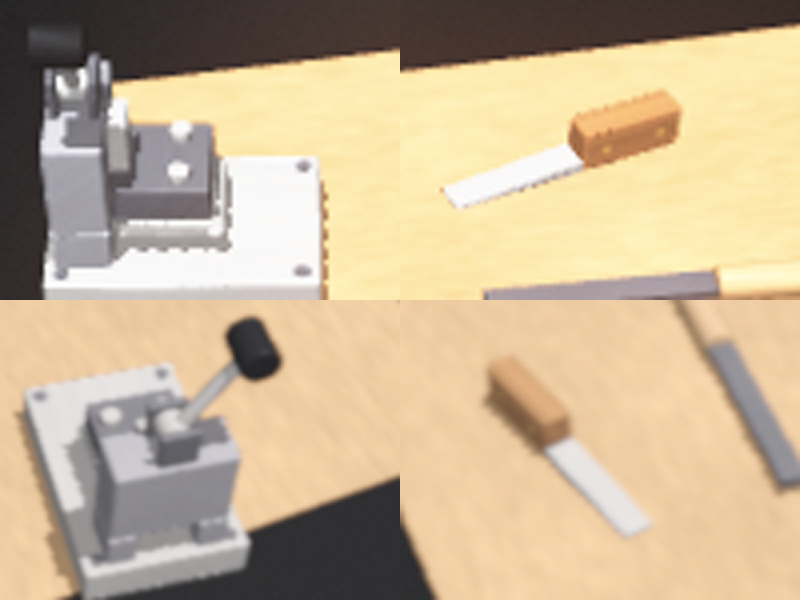

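Crop confirms: blade with wooden brick handle (scene 427,256) and pale steel blade; gauge ledge holes at scene (306,276),(305.5,302.5), side (338,272),(379,264).

```bash
python3 - <<'E'
from h import *
A=grab('scene');B=grab('side')
g=lambda x,y:(230+x/4,235+y/4); s=lambda x,y:(325+x/3.008,240+y/3)
for n,p,q in [('holeA',g(303,165),s(40,96)),('holeB',g(302,270),s(162,73)),('knob',g(55,41),s(253,48)),('cornA',g(318,158),s(25,92)),
 ('tipmid',(382.9,274.7),(304.6,222.5)),('junc',None,None)]:
    if p: P,e=tri(A,p,B,q);print(n,P.round(1),round(e,1))
print('side top corners z30',[plane(B,s(*c),30).round(1)[:2] for c in [(25,92),(172,64),(247,245),(85,275)]])
print('scene holes z30',plane(A,g(303,165),30),plane(A,g(302,270),30))
print('tip z1.5',plane(A,(382.9,274.7),1.5),plane(B,(304.6,222.5),1.5))
print('junc side z6',plane(B,(284.6,201.2),6), 'scene',plane(A,(370+176/4,225+157/4),6))
for n,f,w in[('scene',A,(400,235,450,280)),('side',B,(260,170,300,215))]:
    h=cv2.cvtColor(f['pixels'],cv2.COLOR_RGB2HSV);x0,y0,x1,y1=w
    m=np.zeros((480,640),np.uint8);m[y0:y1,x0:x1]=((h[...,1]>130)&(h[...,2]<225)&(h[...,0]<18))[y0:y1,x0:x1]
    c=max(cv2.findContours(m,0,1)[0],key=cv2.contourArea);M=cv2.moments(c);uv=(M['m10']/M['m00'],M['m01']/M['m00'])
    print(n,uv,cv2.contourArea(c),cv2.boundingRect(c),plane(f,uv,16))
E
```

```text
holeA [ 477.9 -118.8   31.1] 2.1
holeB [ 567.3 -129.4   31.4] 1.9
knob [ 547.5 -256.2  201.3] 1.0
cornA [ 470.1 -109.1   28.2] 3.0
tipmid [467.6  75.9   2.3] 2.9
side top corners z30 [array([ 469.8, -112.2]), array([ 578.4, -124.2]), array([ 557.4, -279.7]), array([ 451.1, -264.7])]
scene holes z30 [ 475.7628416  -117.79426408   30.        ] [ 565.04833435 -128.46982622   30.        ]
tip z1.5 [465.3403203   77.42603267   1.5       ] [468.13194215  74.79913341   1.5       ]
junc side z6 [443.96131987 160.83078469   6.        ] scene [442.32449039 163.09253301   6.        ]
scene (425.469696969697, 259.68282828282827) 165.0 (412, 253, 28, 14) [440.14695697 192.76326176  16.        ]Traceback (most recent call last):
  File "<stdin>", line 14, in <module>
ValueError: max() iterable argument is empty
```

>>> {"name": "play_rows", "arguments": {
  "rows": [
    {"dp":[0,0,-0.5],"turn":[0,0,-0.92],"fingers":1},
    {"dp":[0,0,-0.5],"turn":[0,0,-0.92],"fingers":1},
    {"dp":[0,0,0],"turn":[0,0,-0.9],"fingers":1}
  ]
}}

```text
clock: 0.45
eef_pos: [249.1, 575.0, 274.9]
tcp_rot: [3.137, 0.001, 3.025]
contact_force: [-0.2, 0.3, 0.5]
opening: 0.605
grasp_force: 0.0
```

```bash
cat >> h.py <<'E'
from scipy.spatial.transform import Rotation as Ro
ax=np.array([-.120,-.993,0]);ay=np.array([.993,-.120,0]);C=np.array([514.,-197,0]);piv=C+57.5*ax+[0,0,135.7]
def to(P,yaw=None):
    s=r.sense();R=Ro.from_euler('xyz',s['tcp_rot']);d=R.inv().apply(np.array(P)-s['eef_pos'])/40
    print('t',s['clock'],'at',s['eef_pos'].round(1),s['tcp_rot'].round(3),'F',s['contact_force'].round(1),'dp tot',d.round(2))
    if yaw is not None:
        w=(R.inv()*Ro.from_euler('xyz',[np.pi,0,yaw])).as_rotvec();print('turn tot',np.degrees(w).round(2)/6)
E
python3 -c "
from h import *
to(piv+90*ay+[0,0,125],3.02)"
```

```text
t 0.45 at [249.1 575.  274.9] [3.137e+00 1.000e-03 3.025e+00] F [-0.2  0.3  0.5] dp tot [-11.08 -19.84   0.28]
turn tot [0.04333333 0.01333333 0.04333333]
```

>>> {"name": "play_rows", "arguments": {
  "rows": [
    {"dp":[-0.5,-0.9,0],"turn":[0,0,0],"fingers":1},
    {"dp":[-0.5,-0.9,0],"turn":[0,0,0],"fingers":1},
    {"dp":[-0.5,-0.9,0],"turn":[0,0,0],"fingers":1},
    {"dp":[-0.5,-0.9,0],"turn":[0,0,0],"fingers":1},
    {"dp":[-0.5,-0.9,0],"turn":[0,0,0],"fingers":1}
  ]
}}

```text
clock: 0.87
eef_pos: [325.9, 380.9, 271.1]
tcp_rot: [-3.141, 0.0, 3.02]
contact_force: [1.2, -1.4, 0.8]
opening: -0.001
grasp_force: 0.0
```

>>> {"name": "play_rows", "arguments": {
  "rows": [
    {"dp":[-0.5,-0.9,0],"turn":[0,0,0],"fingers":1},
    {"dp":[-0.5,-0.9,0],"turn":[0,0,0],"fingers":1},
    {"dp":[-0.5,-0.9,0],"turn":[0,0,0],"fingers":1},
    {"dp":[-0.5,-0.9,0],"turn":[0,0,0],"fingers":1},
    {"dp":[-0.5,-0.9,0],"turn":[0,0,0],"fingers":1}
  ]
}}

```text
clock: 1.28
eef_pos: [403.4, 190.0, 271.4]
tcp_rot: [3.141, 0.0, 3.02]
contact_force: [1.3, -0.4, 0.2]
opening: -0.0
grasp_force: 0.0
```

>>> {"name": "play_rows", "arguments": {
  "rows": [
    {"dp":[-0.5,-0.9,0],"turn":[0,0,0],"fingers":1},
    {"dp":[-0.5,-0.9,0],"turn":[0,0,0],"fingers":1},
    {"dp":[-0.5,-0.9,0],"turn":[0,0,0],"fingers":1},
    {"dp":[-0.5,-0.9,0],"turn":[0,0,0],"fingers":1},
    {"dp":[0,0,0],"turn":[0,0,0],"fingers":1}
  ]
}}

```text
clock: 1.7
eef_pos: [467.2, 33.4, 271.5]
tcp_rot: [-3.139, 0.002, 3.015]
contact_force: [-0.4, 0.2, -0.3]
opening: -0.001
grasp_force: 0.0
```

```bash
python3 -c "
from h import *
to(piv+90*ay+[0,0,125],3.02)"
```

```text
t 1.7 at [467.2  33.4 271.5] [-3.139e+00  2.000e-03  3.015e+00] F [-0.4  0.2 -0.3] dp tot [-4.15 -6.99  0.29]
turn tot [-0.02        0.01833333 -0.04666667]
```

>>> {"name": "play_rows", "arguments": {
  "rows": [
    {"dp":[-0.54,-0.85,0],"turn":[0,0,0],"fingers":1},
    {"dp":[-0.54,-0.85,0],"turn":[0,0,0],"fingers":1},
    {"dp":[-0.54,-0.85,0],"turn":[0,0,0],"fingers":1},
    {"dp":[-0.54,-0.85,0],"turn":[0,0,0],"fingers":1},
    {"dp":[-0.54,-0.85,0],"turn":[0,0,0],"fingers":1}
  ]
}}

```text
clock: 2.12
eef_pos: [552.1, -144.3, 271.2]
tcp_rot: [3.141, -0.0, 3.02]
contact_force: [0.8, 1.2, 0.4]
opening: 0.001
grasp_force: 0.0
```

>>> {"name": "play_rows", "arguments": {
  "rows": [
    {"dp":[-0.54,-0.85,0],"turn":[0,0,0],"fingers":1},
    {"dp":[-0.5,-0.85,0],"turn":[0,0,0],"fingers":1},
    {"dp":[-0.4,-0.85,0],"turn":[0,0,0],"fingers":1},
    {"dp":[0,-0.15,0],"turn":[0,0,0],"fingers":1},
    {"dp":[0,0,0],"turn":[0,0,0],"fingers":1}
  ]
}}

```text
clock: 2.53
eef_pos: [595.6, -258.8, 270.4]
tcp_rot: [-3.142, -0.001, 3.017]
contact_force: [0.6, 0.5, 0.1]
opening: -0.0
grasp_force: 0.0
```

```bash
python3 -c "
from h import *
to(piv+75*ay+[0,0,47],3.02)
A=grab('scene');B=grab('side','side2.png')
h=cv2.imread('pics/side2.png')
cv2.imwrite('pics/c2.png',cv2.resize(h[180:340,320:480],(600,600),interpolation=cv2.INTER_CUBIC))
print(proj(B,[piv,C+[0,0,30],C+80*ax-55*ay+[0,0,30],C-80*ax-55*ay+[0,0,30],C-80*ax+55*ay+[0,0,30]]).round(1))
"
```

```text
t 2.5333 at [ 595.6 -258.8  270.4] [-3.142e+00 -1.000e-03  3.017e+00] F [0.6 0.5 0.1] dp tot [ 0.33 -0.15  2.19]
turn tot [-0.         -0.01       -0.02666667]
[[382.9 285.2]
 [368.8 295.3]
 [353.7 334.1]
 [332.7 270.4]
 [382.1 261.3]]
```

View pics/c2.png

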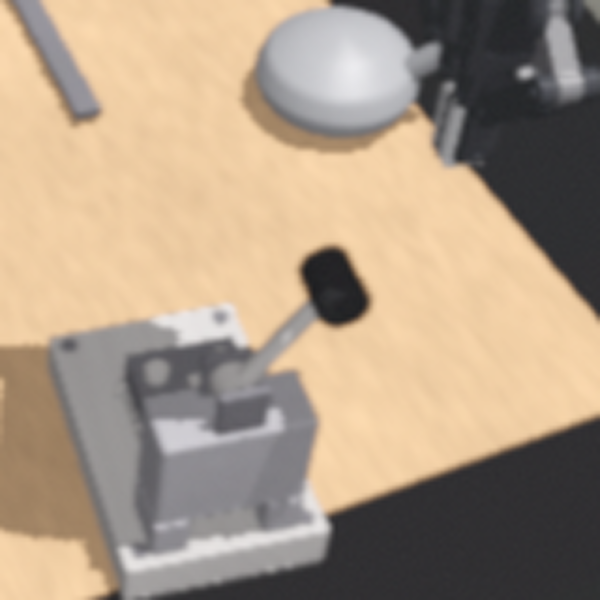

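Picture: knob at side (409,256), lever leaning to +x, fingers well clear outside it (≈(441,220)); predicted pivot matches. Descend and push.

>>> {"name": "play_rows", "arguments": {
  "rows": [
    {"dp":[0.1,-0.05,0.73],"turn":[0,0,0],"fingers":1},
    {"dp":[0.1,-0.05,0.73],"turn":[0,0,0],"fingers":1},
    {"dp":[0.1,-0.05,0.73],"turn":[0,0,0],"fingers":1},
    {"dp":[0,0,0],"turn":[0,0,0],"fingers":1}
  ]
}}

```text
clock: 2.97
eef_pos: [579.0, -258.1, 178.5]
tcp_rot: [3.139, -0.009, 3.021]
contact_force: [-1.0, 0.6, -0.9]
opening: 0.007
grasp_force: 0.0
```

>>> {"name": "play_rows", "arguments": {
  "rows": [
    {"dp":[0.25,0,0],"turn":[0,0,0],"fingers":1},
    {"dp":[0.25,0,0],"turn":[0,0,0],"fingers":1},
    {"dp":[0.25,0,0],"turn":[0,0,0],"fingers":1},
    {"dp":[0.25,0,0],"turn":[0,0,0],"fingers":1}
  ]
}}

```text
clock: 3.3
eef_pos: [546.1, -256.7, 188.0]
tcp_rot: [-3.139, 0.009, 3.021]
contact_force: [4.1, -1.1, 4.2]
opening: 0.0
grasp_force: 1.9
```

```bash
python3 -c "
from h import *
to(piv-37*ay+[0,0,47],3.02)"
```

```text
t 3.3 at [ 546.1 -256.7  188. ] [-3.139  0.009  3.021] F [ 4.1 -1.1  4.2] dp tot [ 1.9  -0.05  0.12]
turn tot [-0.02        0.08166667  0.00666667]
```

>>> {"name": "play_rows", "arguments": {
  "rows": [
    {"dp":[0.3,0,0],"turn":[0,0,0],"fingers":1},
    {"dp":[0.3,0,0],"turn":[0,0,0],"fingers":1},
    {"dp":[0.3,0,0],"turn":[0,0,0],"fingers":1},
    {"dp":[0.3,0,0],"turn":[0,0,0],"fingers":1},
    {"dp":[0,0,0],"turn":[0,0,0],"fingers":1}
  ]
}}

```text
clock: 3.72
eef_pos: [492.8, -249.8, 183.8]
tcp_rot: [3.141, -0.002, 3.02]
contact_force: [0.1, -0.4, 0.7]
opening: -0.0
grasp_force: 0.0
```

>>> {"name": "play_rows", "arguments": {
  "rows": [
    {"dp":[0.15,0,0],"turn":[0,0,0],"fingers":1},
    {"dp":[0.15,0,0],"turn":[0,0,0],"fingers":1},
    {"dp":[0.15,0,0],"turn":[0,0,0],"fingers":1},
    {"dp":[0,0,0],"turn":[0,0,0],"fingers":1}
  ]
}}

```text
clock: 4.05
eef_pos: [477.0, -248.3, 183.4]
tcp_rot: [3.141, -0.001, 3.02]
contact_force: [-1.1, 0.7, 0.3]
opening: -0.002
grasp_force: 0.0
```

```bash
python3 -c "
from h import *
to(piv-37*ay+[0,0,47],3.02)"
```

```text
t 4.05 at [ 477.  -248.3  183.4] [ 3.141e+00 -1.000e-03  3.020e+00] F [-1.1  0.7  0.3] dp tot [ 0.16 -0.05  0.02]
turn tot [ 0.00333333 -0.005      -0.005     ]
```

>>> {"name": "play_rows", "arguments": {
  "rows": [
    {"dp":[0.1,0,0],"turn":[0,0,0],"fingers":1},
    {"dp":[0.1,0,0],"turn":[0,0,0],"fingers":1},
    {"dp":[0.1,0,0.05],"turn":[0,0,0],"fingers":1},
    {"dp":[0,0,0],"turn":[0,0,0],"fingers":1}
  ]
}}

```text
clock: 4.38
eef_pos: [468.8, -247.7, 183.3]
tcp_rot: [-3.141, 0.007, 3.019]
contact_force: [10.2, 2.0, 4.1]
opening: 0.003
grasp_force: 5.3
```

```bash
python3 -c "
from h import *
to(piv-37*ay+[0,0,47],3.02)
a=grab('scene')['pixels'];b=grab('side')['pixels']
c=lambda i,x,y:cv2.resize(i[y:y+120,x:x+80],(400,600),interpolation=cv2.INTER_CUBIC)[:,:,::-1]
cv2.imwrite('pics/c3.png',np.hstack([c(a,220,200),c(b,330,190)]))
"
```

```text
t 4.3833 at [ 468.8 -247.7  183.3] [-3.141  0.007  3.019] F [10.2  2.   4.1] dp tot [-0.04 -0.04  0.02]
turn tot [-0.00833333  0.07       -0.00833333]
```

View pics/c3.png

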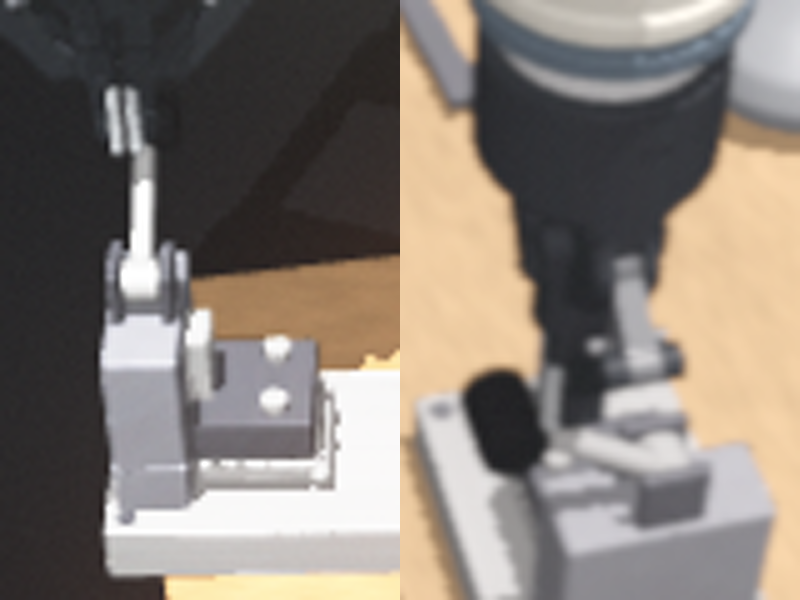

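Lever lies over with the knob at side ≈(431,274→ crop 500,420), i.e. toward −x world, and 10 N at the stop: clamped. Back off and go to the blade.

>>> {"name": "play_rows", "arguments": {
  "rows": [
    {"dp":[-0.6,0,0],"turn":[0,0,0],"fingers":1},
    {"dp":[-0.2,0,-0.9],"turn":[0,0,0],"fingers":1},
    {"dp":[0,0,-0.9],"turn":[0,0,0],"fingers":1},
    {"dp":[0,0.5,-0.3],"turn":[0,0,0.95],"fingers":0.6},
    {"dp":[0,0.9,0],"turn":[0,0,0.95],"fingers":0}
  ]
}}

```text
clock: 4.9
eef_pos: [509.0, -198.3, 269.2]
tcp_rot: [-3.14, 0.005, 2.814]
contact_force: [0.9, 1.0, 0.8]
opening: 0.272
grasp_force: 0.0
```

>>> {"name": "play_rows", "arguments": {
  "rows": [
    {"dp":[0,0,0],"turn":[0,0,0.95],"fingers":0},
    {"dp":[0,0,0],"turn":[0,0,0.95],"fingers":0},
    {"dp":[0,0,0],"turn":[0,0,0.95],"fingers":0},
    {"dp":[0,0,0],"turn":[0,0,0.95],"fingers":0},
    {"dp":[0,0,0],"turn":[0,0,0.95],"fingers":0}
  ]
}}

```text
clock: 5.32
eef_pos: [507.3, -195.7, 265.4]
tcp_rot: [-3.141, -0.001, 2.319]
contact_force: [0.2, -0.2, 0.1]
opening: 0.978
grasp_force: 0.0
```

>>> {"name": "play_rows", "arguments": {
  "rows": [
    {"dp":[0,0,0],"turn":[0,0,0.95],"fingers":0},
    {"dp":[0,0,0],"turn":[0,0,0.95],"fingers":0},
    {"dp":[0,0,0],"turn":[0,0,0.95],"fingers":0},
    {"dp":[0,0,0],"turn":[0,0,0.95],"fingers":0},
    {"dp":[0,0,0],"turn":[0,0,0],"fingers":0}
  ]
}}

```text
clock: 5.73
eef_pos: [507.3, -195.8, 265.3]
tcp_rot: [-3.14, -0.001, 1.921]
contact_force: [-0.2, 0.4, 0.4]
opening: 1.001
grasp_force: 0.0
```

```bash
python3 -c "
from h import *
to([433,196,230],1.843)
A=grab('wrist');print(A['pose'].round(2).tolist())"
```

```text
t 5.7333 at [ 507.3 -195.8  265.3] [-3.140e+00 -1.000e-03  1.921e+00] F [-0.2  0.4  0.4] dp tot [9.84 1.62 0.89]
turn tot [-0.01333333 -0.00666667  0.745     ]
[[0.94, 0.33, 0.1, 481.48], [0.34, -0.9, -0.27, -127.12], [-0.0, 0.29, -0.96, 408.05], [0.0, 0.0, 0.0, 1.0]]
```

>>> {"name": "play_rows", "arguments": {
  "rows": [
    {"dp":[0.95,0.15,0],"turn":[0,0,0.35],"fingers":0},
    {"dp":[0.95,0.15,0],"turn":[0,0,0.4],"fingers":0},
    {"dp":[0.95,0.2,0],"turn":[0,0,0],"fingers":0},
    {"dp":[0.95,0.25,0],"turn":[0,0,0],"fingers":0},
    {"dp":[0.95,0.25,0],"turn":[0,0,0],"fingers":0}
  ]
}}

```text
clock: 6.2
eef_pos: [489.3, -1.5, 265.7]
tcp_rot: [-3.141, 0.0, 1.85]
contact_force: [1.3, 1.2, -0.0]
opening: 0.999
grasp_force: 0.0
```

>>> {"name": "play_rows", "arguments": {
  "rows": [
    {"dp":[0.95,0.2,0],"turn":[0,0,0],"fingers":0},
    {"dp":[0.95,0.2,0],"turn":[0,0,0],"fingers":0},
    {"dp":[0.95,0.2,0],"turn":[0,0,0],"fingers":0},
    {"dp":[0.95,0.2,0],"turn":[0,0,0],"fingers":0},
    {"dp":[0,0,0.5],"turn":[0,0,0],"fingers":0}
  ]
}}

```text
clock: 6.62
eef_pos: [480.8, 158.2, 248.6]
tcp_rot: [3.135, -0.002, 1.855]
contact_force: [0.7, -1.2, 0.0]
opening: 1.006
grasp_force: 0.0
```

>>> {"name": "play_rows", "arguments": {
  "rows": [
    {"dp":[0,0,0.5],"turn":[0,0,0],"fingers":0},
    {"dp":[0,0,0],"turn":[0,0,0],"fingers":0}
  ]
}}

```text
clock: 6.78
eef_pos: [477.0, 152.1, 222.4]
tcp_rot: [-3.136, 0.0, 1.852]
contact_force: [-0.6, -0.7, -0.7]
opening: 0.997
grasp_force: 0.0
```

```bash
python3 -c "
from h import *
to([433,196,230],1.843)
A=grab('wrist','w1.png');print(proj(A,[[433,196,32],[443,162,6],[467,76,1.5]]))"
```

```text
t 6.7833 at [477.  152.1 222.4] [-3.136  0.     1.852] F [-0.6 -0.7 -0.7] dp tot [ 1.36 -0.75 -0.18]
turn tot [-0.05666667  0.00333333  0.08833333]
[[286.29075511 149.19778858]
 [289.82910907 186.50458851]
 [291.1890974  273.75940909]]
```

View pics/w1.png

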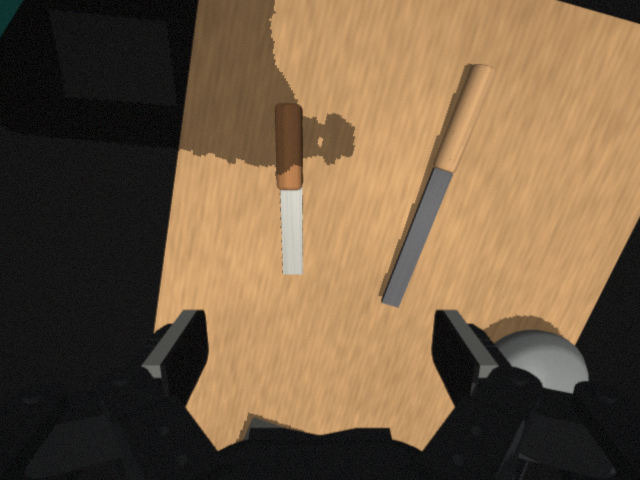

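Wrist view: blade tip (292,274), blade/handle junction (291,190), handle centre ≈(288,146), far handle end (288,104); file to the right (440,180).

```bash
python3 -c "
from h import *
A=grab('wrist')
t=plane(A,(292,274),1.5);j=plane(A,(291,190),9);e=plane(A,(288.5,104),32)
print(t,j,e,np.linalg.norm(t-j),np.linalg.norm((e-t)[:2]))
d=(t-e)[:2];d/=np.linalg.norm(d);yaw=np.arctan2(d[1],d[0])+np.pi;o=t[:2]-125*d;print(d,yaw,o)
to([o[0],o[1],100],yaw)"
```

```text
[468.94279441  75.14040829   1.5       ] [446.11359817 159.23457731   9.        ] [426.69150955 231.12566264  32.        ] 87.45999922354677 161.60622094488397
[ 0.26144591 -0.96521813] 1.835316236112927 [436.26205616 195.79267452]
t 6.8833 at [478.9 151.8 225.5] [-3.14   0.     1.849] F [-0.  -0.4  0.3] dp tot [ 1.35 -0.72  3.14]
turn tot [-0.02        0.00166667  0.13333333]
```

>>> {"name": "play_rows", "arguments": {
  "rows": [
    {"dp":[0.45,-0.24,0.6],"turn":[0,0,0.13],"fingers":0},
    {"dp":[0.45,-0.24,0.7],"turn":[0,0,0],"fingers":0},
    {"dp":[0.45,-0.24,0.7],"turn":[0,0,0],"fingers":0},
    {"dp":[0,0,0.9],"turn":[0,0,0],"fingers":0},
    {"dp":[0,0,0.9],"turn":[0,0,0],"fingers":0}
  ]
}}

```text
clock: 7.3
eef_pos: [438.6, 197.3, 74.4]
tcp_rot: [3.138, -0.001, 1.835]
contact_force: [0.4, 0.4, -0.8]
opening: 1.003
grasp_force: 0.0
```

>>> {"name": "play_rows", "arguments": {
  "rows": [
    {"dp":[0,0,0.9],"turn":[0,0,0],"fingers":0},
    {"dp":[0,0,0],"turn":[0,0,0],"fingers":0},
    {"dp":[0,0,0],"turn":[0,0,0],"fingers":0}
  ]
}}

```text
clock: 7.55
eef_pos: [437.2, 195.8, 37.6]
tcp_rot: [-3.139, 0.001, 1.833]
contact_force: [0.1, 0.0, 0.2]
opening: 0.999
grasp_force: 0.0
```

```bash
python3 -c "
from h import *
to([436.3,195.8,4],1.836)"
```

```text
t 7.55 at [437.2 195.8  37.6] [-3.139e+00  1.000e-03  1.833e+00] F [0.1 0.  0.2] dp tot [ 0.01 -0.02  0.84]
turn tot [-0.02833333  0.005      -0.02666667]
```

>>> {"name": "play_rows", "arguments": {
  "rows": [
    {"dp":[0,0,0.42],"turn":[0,0,0],"fingers":0},
    {"dp":[0,0,0.38],"turn":[0,0,0],"fingers":0},
    {"dp":[0,0,0],"turn":[0,0,0],"fingers":0.3},
    {"dp":[0,0,0],"turn":[0,0,0],"fingers":1},
    {"dp":[0,0,0],"turn":[0,0,0],"fingers":1}
  ],
  "force": 70
}}

```text
clock: 7.97
eef_pos: [439.0, 197.0, 7.9]
tcp_rot: [3.139, -0.0, 1.833]
contact_force: [-0.4, -0.3, -0.2]
opening: 0.603
grasp_force: 0.0
```

>>> {"name": "play_rows", "arguments": {
  "rows": [
    {"dp":[0,0,0],"turn":[0,0,0],"fingers":1},
    {"dp":[0,0,0],"turn":[0,0,0],"fingers":1},
    {"dp":[0,0,0],"turn":[0,0,0],"fingers":1}
  ]
}}

```text
clock: 8.22
eef_pos: [438.2, 196.8, 7.1]
tcp_rot: [3.14, -0.0, 1.833]
contact_force: [-1.4, -1.1, 14.6]
opening: 0.244
grasp_force: 68.8
```

```bash
python3 -c "
from h import *
to([436.3,195.8,4],1.836)"
```

```text
t 8.2167 at [438.2 196.8   7.1] [ 3.14  -0.     1.833] F [-1.4 -1.1 14.6] dp tot [-0.01 -0.05  0.08]
turn tot [ 0.015      -0.00333333 -0.02833333]
```

>>> {"name": "play_rows", "arguments": {
  "rows": [
    {"dp":[0,0,-0.3],"turn":[0,0,0],"fingers":1},
    {"dp":[0,0,-0.6],"turn":[0,0,0.7],"fingers":1},
    {"dp":[0,0,-0.7],"turn":[0,0,0.8],"fingers":1},
    {"dp":[0,0,-0.5],"turn":[0,0,0.8],"fingers":1},
    {"dp":[0,0,0],"turn":[0,0,0.8],"fingers":1}
  ]
}}

```text
clock: 8.63
eef_pos: [439.7, 197.5, 93.7]
tcp_rot: [3.136, -0.003, 1.505]
contact_force: [1.1, 0.6, -1.8]
opening: 0.24
grasp_force: 69.0
```

>>> {"name": "play_rows", "arguments": {
  "rows": [
    {"dp":[0,0,0],"turn":[0,0,0.57],"fingers":1},
    {"dp":[0,0,0],"turn":[0,0,0],"fingers":1},
    {"dp":[0,0,0],"turn":[0,0,0],"fingers":1}
  ]
}}

```text
clock: 8.88
eef_pos: [437.3, 196.5, 89.9]
tcp_rot: [3.142, -0.0, 1.451]
contact_force: [0.3, -0.6, -2.0]
opening: 0.242
grasp_force: 69.0
```

```bash
python3 -c "
from h import *
P=C-165*ax
to([P[0],P[1],92],1.451)"
```

```text
t 8.8833 at [437.3 196.5  89.9] [ 3.142 -0.     1.451] F [ 0.3 -0.6 -2. ] dp tot [-5.41  3.08 -0.05]
turn tot [ 0. -0. -0.]
```

>>> {"name": "play_rows", "arguments": {
  "rows": [
    {"dp":[-0.6,0.34,0],"turn":[0,0,0],"fingers":1},
    {"dp":[-0.75,0.43,0],"turn":[0,0,0],"fingers":1},
    {"dp":[-0.75,0.43,0],"turn":[0,0,0],"fingers":1},
    {"dp":[-0.75,0.43,0],"turn":[0,0,0],"fingers":1},
    {"dp":[-0.75,0.43,0],"turn":[0,0,0],"fingers":1}
  ]
}}

```text
clock: 9.3
eef_pos: [501.8, 42.1, 89.4]
tcp_rot: [-3.141, 0.0, 1.452]
contact_force: [0.3, 1.0, -0.7]
opening: 0.24
grasp_force: 69.1
```

>>> {"name": "play_rows", "arguments": {
  "rows": [
    {"dp":[-0.75,0.43,0],"turn":[0,0,0],"fingers":1},
    {"dp":[-0.6,0.34,0],"turn":[0,0,0],"fingers":1},
    {"dp":[-0.4,0.2,0],"turn":[0,0,0],"fingers":1},
    {"dp":[0,0,0],"turn":[0,0,0],"fingers":1},
    {"dp":[0,0,0],"turn":[0,0,0],"fingers":1}
  ]
}}

```text
clock: 9.72
eef_pos: [531.5, -31.3, 89.2]
tcp_rot: [-3.141, -0.0, 1.448]
contact_force: [-0.3, 0.3, -1.4]
opening: 0.241
grasp_force: 69.0
```

```bash
python3 -c "
from h import *
P=C-165*ax
to([P[0],P[1],48],1.451)
A=grab('wrist','w2.png');a=grab('scene');b=grab('side')
n=C-20*ax+[0,0,36]; t=C-40*ax
for f in (A,a,b): print(proj(f,[n,t+[0,0,83],n+30*ay,n-30*ay]).round(0).tolist())
c=lambda i,x,y,w,h:cv2.resize(i[y:y+h,x:x+w],(400,300),interpolation=cv2.INTER_CUBIC)[:,:,::-1]
cv2.imwrite('pics/c4.png',np.vstack([np.hstack([c(a['pixels'],230,225,133,100),c(b['pixels'],300,220,133,100)]),np.hstack([c(A['pixels'],0,0,640,480),c(A['pixels'],200,240,240,180)])]))"
```

```text
t 9.7167 at [531.5 -31.3  89.2] [-3.141 -0.     1.448] F [-0.3  0.3 -1.4] dp tot [-0.04  0.06  1.03]
turn tot [-0.01       -0.         -0.02333333]
[[324.0, 477.0], [325.0, 526.0], [370.0, 477.0], [278.0, 477.0]]
[[283.0, 288.0], [290.0, 273.0], [282.0, 297.0], [283.0, 280.0]]
[[366.0, 286.0], [365.0, 264.0], [380.0, 283.0], [352.0, 288.0]]
```

View pics/c4.png

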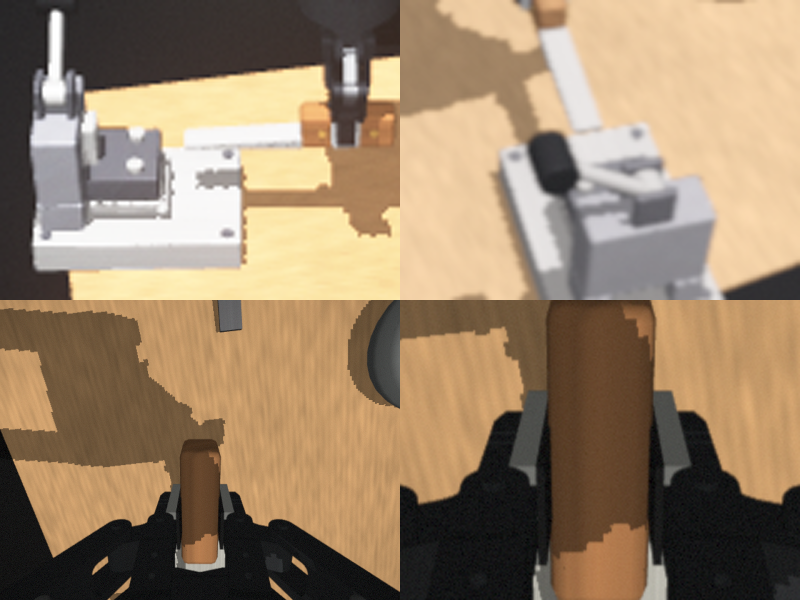

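Crops: blade tip at scene (292,271), side (362,263), matching the prediction (290,273)/(365,264), in line with the jaw; lever still over. Lower onto the ledge.

>>> {"name": "play_rows", "arguments": {
  "rows": [
    {"dp":[0,0.06,0.4],"turn":[0,0,-0.02],"fingers":1},
    {"dp":[-0.04,0,0.4],"turn":[0,0,0],"fingers":1},
    {"dp":[0,0,0.35],"turn":[0,0,0],"fingers":1},
    {"dp":[0,0,0],"turn":[0,0,0],"fingers":1},
    {"dp":[0,0,0],"turn":[0,0,0],"fingers":1}
  ]
}}

```text
clock: 10.28
eef_pos: [533.0, -31.6, 43.2]
tcp_rot: [-3.14, 0.0, 1.453]
contact_force: [-0.2, -0.3, -1.3]
opening: 0.24
grasp_force: 69.1
```

>>> {"name": "play_rows", "arguments": {
  "rows": [
    {"dp":[0,0,0.03],"turn":[0,0,0],"fingers":1},
    {"dp":[0,0,0],"turn":[0,0,0],"fingers":1}
  ]
}}

```text
clock: 10.45
eef_pos: [534.4, -32.1, 43.2]
tcp_rot: [3.14, -0.0, 1.452]
contact_force: [-0.5, -0.1, -1.4]
opening: 0.246
grasp_force: 69.1
```

>>> {"name": "play_rows", "arguments": {
  "rows": [
    {"dp":[0,0,0.03],"turn":[0,0,0],"fingers":1},
    {"dp":[0,0,0],"turn":[0,0,0],"fingers":1}
  ]
}}

```text
clock: 10.62
eef_pos: [534.3, -32.4, 41.8]
tcp_rot: [3.141, -0.0, 1.451]
contact_force: [0.1, -0.0, -1.7]
opening: 0.246
grasp_force: 69.1
```

>>> {"name": "play_rows", "arguments": {
  "rows": [
    {"dp":[0,0,0.03],"turn":[0,0,0],"fingers":1},
    {"dp":[0,0,0],"turn":[0,0,0],"fingers":1}
  ]
}}

```text
clock: 10.78
eef_pos: [534.0, -32.5, 40.2]
tcp_rot: [3.141, 0.0, 1.451]
contact_force: [-0.6, 0.3, -1.2]
opening: 0.245
grasp_force: 69.1
```

```bash
python3 -c "
from h import *
P=C-165*ax
to([P[0],P[1],37],1.451);print(r.sense()['wrist_torque'])"
```

```text
t 10.7833 at [534.  -32.5  40.2] [3.141 0.    1.451] F [-0.6  0.3 -1.2] dp tot [-0.02 -0.    0.08]
turn tot [0.00166667 0.         0.        ]
[0.05130883 0.02090274 0.03914317]
```

>>> {"name": "play_rows", "arguments": {
  "rows": [
    {"dp":[0,0,0.03],"turn":[0,0,0],"fingers":1},
    {"dp":[0,0,0],"turn":[0,0,0],"fingers":1}
  ]
}}

```text
clock: 10.95
eef_pos: [533.9, -32.5, 38.8]
tcp_rot: [-3.141, 0.0, 1.451]
contact_force: [0.0, -0.7, -2.6]
opening: 0.242
grasp_force: 69.1
```

>>> {"name": "play_rows", "arguments": {
  "rows": [
    {"dp":[0,0,0.02],"turn":[0,0,0],"fingers":1},
    {"dp":[0,0,0],"turn":[0,0,0],"fingers":1}
  ]
}}

```text
clock: 11.12
eef_pos: [533.8, -32.5, 37.9]
tcp_rot: [-3.141, 0.0, 1.451]
contact_force: [-0.1, -0.9, -0.6]
opening: 0.245
grasp_force: 69.1
```

>>> {"name": "play_rows", "arguments": {
  "rows": [
    {"dp":[0,0,0.02],"turn":[0,0,0],"fingers":1},
    {"dp":[0,0,0],"turn":[0,0,0],"fingers":1}
  ]
}}

```text
clock: 11.28
eef_pos: [533.9, -32.5, 37.2]
tcp_rot: [-3.142, 0.0, 1.451]
contact_force: [0.3, -0.1, -1.4]
opening: 0.245
grasp_force: 69.1
```

```bash
python3 -c "
from h import *
P=C-165*ax
to([P[0],P[1],37],1.451);print(r.sense()['wrist_torque'])"
```

```text
t 11.2833 at [533.9 -32.5  37.2] [-3.142  0.     1.451] F [ 0.3 -0.1 -1.4] dp tot [-0.02 -0.    0.  ]
turn tot [-0.  0. -0.]
[-0.00151957  0.00785266 -0.02538677]
```

>>> {"name": "play_rows", "arguments": {
  "rows": [
    {"dp":[0,0,0.015],"turn":[0,0,0],"fingers":1},
    {"dp":[0,0,0],"turn":[0,0,0],"fingers":1}
  ]
}}

```text
clock: 11.45
eef_pos: [534.0, -32.4, 36.7]
tcp_rot: [-3.142, -0.0, 1.451]
contact_force: [-0.4, 1.1, 1.7]
opening: 0.246
grasp_force: 69.5
```

>>> {"name": "play_rows", "arguments": {
  "rows": [
    {"dp":[0,0,0.015],"turn":[0,0,0],"fingers":1},
    {"dp":[0,0,0],"turn":[0,0,0],"fingers":1}
  ]
}}

```text
clock: 11.62
eef_pos: [534.0, -32.4, 36.3]
tcp_rot: [3.141, -0.0, 1.451]
contact_force: [-1.0, 2.2, 5.2]
opening: 0.24
grasp_force: 70.0
```

```bash
python3 -c "
from h import *
P=C-165*ax
to([P[0],P[1],37],1.451);print(r.sense()['wrist_torque'])
b=grab('side');a=grab('scene')
c=lambda i,x,y,w,h:cv2.resize(i[y:y+h,x:x+w],(400,300),interpolation=cv2.INTER_CUBIC)[:,:,::-1]
cv2.imwrite('pics/c5.png',np.hstack([c(a['pixels'],260,250,80,60),c(b['pixels'],320,220,80,60)]))"
```

```text
t 11.6167 at [534.  -32.4  36.3] [ 3.141 -0.     1.451] F [-1.   2.2  5.2] dp tot [-0.02 -0.   -0.02]
turn tot [ 0.00166667 -0.00166667 -0.        ]
[-0.15552036  0.35593849 -0.06574169]
```

View pics/c5.png

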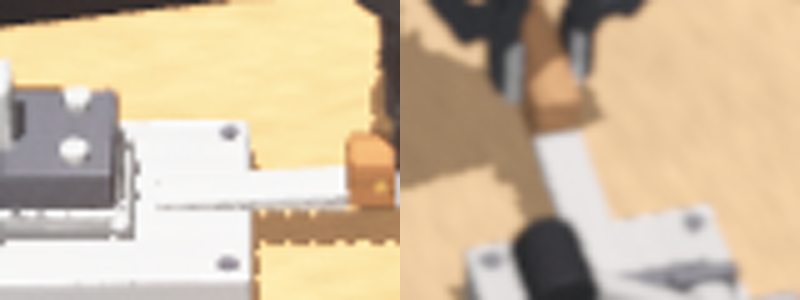

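Blade lies flat on the ledge short of the jaw (tip at scene ≈(291,291)), in line. Ease off the bearing-down and slide in.

>>> {"name": "play_rows", "arguments": {
  "rows": [
    {"dp":[0,0,-0.018],"turn":[0,0,0],"fingers":1},
    {"dp":[-0.15,0,0],"turn":[0,0,0],"fingers":1},
    {"dp":[-0.2,0,0],"turn":[0,0,0],"fingers":1},
    {"dp":[-0.15,0,0],"turn":[0,0,0],"fingers":1},
    {"dp":[0,0,0],"turn":[0,0,0],"fingers":1}
  ]
}}

```text
clock: 12.13
eef_pos: [531.6, -53.8, 36.9]
tcp_rot: [3.141, 0.0, 1.45]
contact_force: [0.9, -1.3, 1.3]
opening: 0.246
grasp_force: 69.4
```

>>> {"name": "play_rows", "arguments": {
  "rows": [
    {"dp":[-0.1,0,0],"turn":[0,0,0],"fingers":1},
    {"dp":[-0.1,0,0],"turn":[0,0,0],"fingers":1},
    {"dp":[-0.1,0,0],"turn":[0,0,0],"fingers":1},
    {"dp":[-0.1,0,0],"turn":[0,0,0],"fingers":1},
    {"dp":[0,0,0],"turn":[0,0,0],"fingers":1}
  ]
}}

```text
clock: 12.55
eef_pos: [529.7, -69.0, 36.9]
tcp_rot: [3.141, 0.0, 1.451]
contact_force: [1.1, -0.5, 3.5]
opening: 0.245
grasp_force: 69.6
```

```bash
python3 -c "
from h import *
P=C-125*ax
to([P[0],P[1],36.6],1.451);print(r.sense()['wrist_torque'])"
```

```text
t 12.55 at [529.7 -69.   36.9] [3.141 0.    1.451] F [ 1.1 -0.5  3.5] dp tot [-0.1  -0.01  0.01]
turn tot [ 0.00333333  0.00333333 -0.00166667]
[-0.48928519  0.01122004  0.00225296]
```

>>> {"name": "play_rows", "arguments": {
  "rows": [
    {"dp":[-0.05,0,-0.01],"turn":[0,0,0],"fingers":1},
    {"dp":[-0.05,0,0],"turn":[0,0,0],"fingers":1},
    {"dp":[-0.05,0,0],"turn":[0,0,0],"fingers":1},
    {"dp":[-0.05,0,0],"turn":[0,0,0],"fingers":1},
    {"dp":[0,0,0],"turn":[0,0,0],"fingers":1}
  ]
}}

```text
clock: 12.97
eef_pos: [528.5, -76.6, 37.1]
tcp_rot: [-3.141, 0.0, 1.451]
contact_force: [-0.0, -0.1, -0.4]
opening: 0.242
grasp_force: 69.4
```

>>> {"name": "play_rows", "arguments": {
  "rows": [
    {"dp":[-0.05,0,0],"turn":[0,0,0],"fingers":1},
    {"dp":[-0.05,0,0],"turn":[0,0,0],"fingers":1},
    {"dp":[-0.05,0,0],"turn":[0,0,0],"fingers":1},
    {"dp":[0,0,0],"turn":[0,0,0],"fingers":1}
  ]
}}

```text
clock: 13.3
eef_pos: [527.8, -82.6, 37.1]
tcp_rot: [-3.141, 0.0, 1.451]
contact_force: [0.4, -0.8, -0.7]
opening: 0.243
grasp_force: 69.3
```

```bash
python3 -c "
from h import *
P=C-105*ax
to([P[0],P[1],36.6],1.451);print(r.sense()['wrist_torque'])"
```

```text
t 13.3 at [527.8 -82.6  37.1] [-3.141  0.     1.451] F [ 0.4 -0.8 -0.7] dp tot [-0.26  0.    0.01]
turn tot [-0.00166667  0.00166667 -0.        ]
[-0.12125312  0.02403866  0.03501918]
```

>>> {"name": "play_rows", "arguments": {
  "rows": [
    {"dp":[-0.05,0,0],"turn":[0,0,0],"fingers":1},
    {"dp":[-0.05,0,0],"turn":[0,0,0],"fingers":1},
    {"dp":[0,0,0],"turn":[0,0,0],"fingers":1}
  ]
}}

```text
clock: 13.55
eef_pos: [527.3, -86.5, 37.1]
tcp_rot: [-3.141, 0.0, 1.451]
contact_force: [0.9, 0.7, -0.8]
opening: 0.246
grasp_force: 69.3
```

>>> {"name": "play_rows", "arguments": {
  "rows": [
    {"dp":[-0.05,0,0],"turn":[0,0,0],"fingers":1},
    {"dp":[-0.05,0,0],"turn":[0,0,0],"fingers":1},
    {"dp":[0,0,0],"turn":[0,0,0],"fingers":1}
  ]
}}

```text
clock: 13.8
eef_pos: [526.9, -90.1, 37.1]
tcp_rot: [-3.141, -0.0, 1.451]
contact_force: [-0.4, 2.4, -1.0]
opening: 0.243
grasp_force: 69.2
```

>>> {"name": "play_rows", "arguments": {
  "rows": [
    {"dp":[-0.05,0,0],"turn":[0,0,0],"fingers":1},
    {"dp":[-0.05,0,0],"turn":[0,0,0],"fingers":1},
    {"dp":[0,0,0],"turn":[0,0,0],"fingers":1}
  ]
}}

```text
clock: 14.05
eef_pos: [526.4, -93.7, 37.1]
tcp_rot: [-3.141, -0.001, 1.451]
contact_force: [0.6, 5.4, -1.1]
opening: 0.243
grasp_force: 69.2
```

>>> {"name": "play_rows", "arguments": {
  "rows": [
    {"dp":[-0.04,0,0],"turn":[0,0,0],"fingers":1},
    {"dp":[-0.04,0,0],"turn":[0,0,0],"fingers":1},
    {"dp":[0,0,0],"turn":[0,0,0],"fingers":1},
    {"dp":[0,0,0],"turn":[0,0,0],"fingers":1}
  ]
}}

```text
clock: 14.38
eef_pos: [526.1, -96.5, 37.2]
tcp_rot: [-3.141, -0.001, 1.451]
contact_force: [0.5, 7.0, 0.1]
opening: 0.246
grasp_force: 69.2
```

>>> {"name": "play_rows", "arguments": {
  "rows": [
    {"dp":[-0.04,0,0],"turn":[0,0,0],"fingers":1},
    {"dp":[0,0,0],"turn":[0,0,0],"fingers":1},
    {"dp":[0,0,0],"turn":[0,0,0],"fingers":1}
  ]
}}

```text
clock: 14.63
eef_pos: [525.9, -97.9, 37.2]
tcp_rot: [-3.141, -0.001, 1.451]
contact_force: [1.3, 9.4, -0.7]
opening: 0.24
grasp_force: 69.2
```

```bash
python3 -c "
from h import *
to(C-100*ax+[0,0,37],1.451);print(r.sense()['wrist_torque'])"
```

```text
t 14.6333 at [525.9 -97.9  37.2] [-3.141e+00 -1.000e-03  1.451e+00] F [ 1.3  9.4 -0.7] dp tot [0.01 0.   0.  ]
turn tot [-0.00333333 -0.01166667 -0.005     ]
[ 1.3237432  -0.18669119 -0.02484423]
```

>>> {"name": "play_rows", "arguments": {
  "rows": [
    {"dp":[-0.02,0,0],"turn":[0,0,0],"fingers":1},
    {"dp":[0,0,0],"turn":[0,0,0],"fingers":1},
    {"dp":[0,0,0],"turn":[0,0,0],"fingers":1},
    {"dp":[0,0,0],"turn":[0,0,0],"fingers":1},
    {"dp":[0,0,0],"turn":[0,0,0],"fingers":1}
  ]
}}

```text
clock: 15.05
eef_pos: [525.8, -98.5, 37.2]
tcp_rot: [-3.141, -0.001, 1.45]
contact_force: [0.9, 10.6, -0.4]
opening: 0.244
grasp_force: 69.2
```

>>> {"name": "play_rows", "arguments": {
  "rows": [
    {"dp":[0,0,0],"turn":[0,0,0],"fingers":1},
    {"dp":[0,0,0],"turn":[0,0,0],"fingers":1},
    {"dp":[0,0,0],"turn":[0,0,0],"fingers":1},
    {"dp":[0,0,0],"turn":[0,0,0],"fingers":1},
    {"dp":[0,0,0],"turn":[0,0,0],"fingers":1}
  ]
}}

```text
clock: 15.47
eef_pos: [525.8, -98.5, 37.1]
tcp_rot: [-3.141, -0.001, 1.45]
contact_force: [1.3, 10.4, -0.2]
opening: 0.243
grasp_force: 69.2
```

```bash
python3 -c "
from h import *
b=grab('side');a=grab('scene')
c=lambda i,x,y,w,h:cv2.resize(i[y:y+h,x:x+w],(400,600),interpolation=cv2.INTER_CUBIC)[:,:,::-1]
cv2.imwrite('pics/c6.png',np.hstack([c(a['pixels'],230,210,90,135),c(b['pixels'],320,210,90,135)]))"
```

```text
(no output)
```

View pics/c6.png

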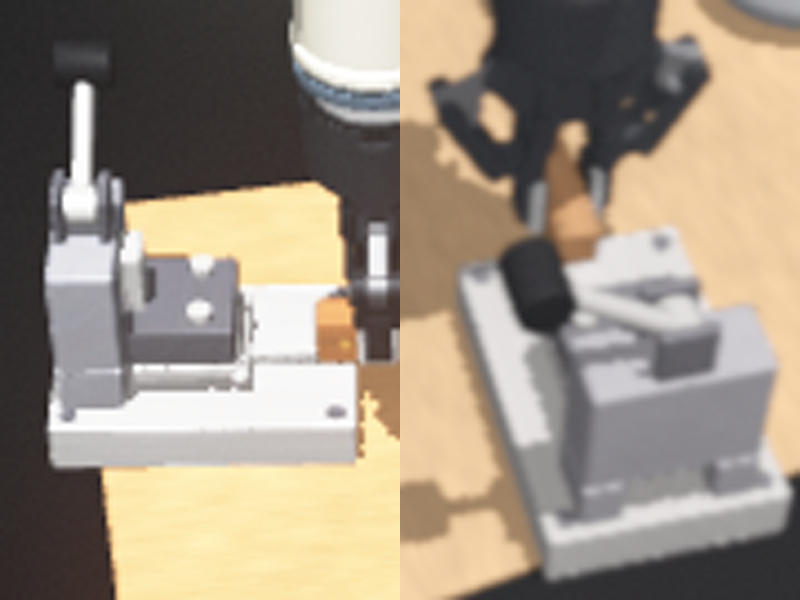

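Blade is under the jaw (handle front at scene ≈(302,283)), lever over (knob at side ≈(350,274)), and the push is steady at about 10.5 N.

```bash
python3 -c "
from rig import r
print(r.sign_off())"
```

```text
the job is handed in; nothing more can be done
None
```

I handed the job in with the lever thrown to its far stop, the blade flat under the jaw and held by its handle at a steady push of about 10.5 N; sign-off returned no verdict, so I don't know how it was judged.

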